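Open the filter bay of a table dust filter

TASK

Open the dust filter on the cutting mat: press its snap tab fully in with the fingertips, then push the released cover off its seat, along the runners right up to the end stop, so that the filter lies uncovered. Only press and push: do not lift or tip the cover, and leave the bottle, can, tape roll and brush where they are.

Things in the scene. Friction and masses are not known exactly. Their poses are not given: they have to be found in the camera images.
- dust_unit: fixed flat white box, 252 mm long (its x), 140 wide (y), deck 55 high. Origin on the table under the middle, z up; +x is the way the cover slides (a hose stub marks the -x end). Two runners (tops at z = 58) run full length, inner sides 78 apart. The filter bay spans x = -105 to -4. Seat lips, tops at z = 69, overhang |y| > 45 from x = -111 to -6 and keep the cover down.
- cover: loose grey slotted plate, 140 g, 110 (x) x 100 (y) x 6 mm, with a finger rib across its middle. Origin: middle of the underside; axes along dust_unit's. On its seat its origin is at dust_unit x = -55, z = 58; the tab just beyond its +x edge blocks it. Slides easily (about 1 N) between side guides; against the end stop its origin is at x = 66.
- end_stop (a point): middle of the end stop's inner face, at dust_unit x = 121; a white ridge across the unit's +x end, top at z = 64, where the slid cover's +x edge must arrive
- rib (a point): centre of the cover's finger rib, which is 8 mm thick (x), 60 mm long (y) and stands from the plate's top (dust_unit z = 64) up to z = 80; push on its -x face to slide the cover
- tab_top (a point): centre of the top of the snap tab, a grey block 26 (x) x 36 (y) mm between the runners just beyond the cover's +x edge, at dust_unit x = 16, y = 0. Out, its top is at z = 67; pressed fully in it is level with the deck at z = 55
- tab (a joint): how far the snap tab is pressed in (straight down), m: about 0 out, 0.012 fully in; below 0.009 it still blocks the cover. It takes about 6 N to move (more when fast) and stays where it is left.
- bottle: bystander: amber drink bottle, 66 mm across, 190 tall; origin under its middle
- can: bystander: drinks can, 62 mm across, 115 tall; origin under its middle
- tape_roll: bystander: roll of paper tape lying flat, 90 mm across, 24 high; origin under its middle
- brush: bystander: brush lying on the table along its x; origin under its middle
There are look-alikes about, which are no part of the job. Leave any orange or yellow look-alike of the cover alone.

How it is judged:
By the outcome, as a careful person would: the job done as asked, in the order asked, and still so for the second after the job is handed in, with the robot touching nothing.
It also fails if it takes over 38 s, if anything falls off the work surface, if the arm or the gripper's body presses on something with over 40 N, if the wrist force passes 120 N, or if a joint passes its speed limit or range.

ROBOT

A 6-joint arm with a two-finger parallel gripper is mounted at the origin on the work surface. World frame = base frame: x ahead of the robot, y to its left, z up, the work surface at z = 0. Lengths are in mm, angles in rad, forces in N, time in s.
With the tool pointing down it reaches from about 350 to 875 mm from the base axis. Payload 4.2 kg.
Tool frame: the origin (TCP) lies midway between the tips of the shut fingers; the grasp point (between the pads) lies 19 mm behind it (arm.tcp_to_grasp is the distance from the TCP to the grasp point, in mm); z points along the fingers, y is the line along which they close (so a half turn about z gives the same grasp; the last joint's range is limited). The gripper opens to 85 mm and grips with 20 to 120 N. Pads are 22 mm wide; open, the fingers measure 114 mm over their backs; the gripper's body (76 mm by 85 mm) begins 54 mm behind the grasp point. The pads swing forward as they close: fully open they stand 13 mm farther back than shut.
Start: joints at [-0.937, 0.385, 0.008, 0, -1.194, -0.259], TCP at [228.818, -581.585, 231.312] pointing down, gripper open.
Joint ranges: [-3.14, 3.14], [-1.21, 2.06], [-1.07, 1.41], [-3.16, 2.05], [-2.99, -0.16], [-3.1, 3.1]. Speed limits (rad/s): [2.79, 2.79, 3.14, 3.14, 3.14, 3.14].

INTERFACE

Orientations are given as a unit quaternion [x, y, z, w].
In Python, from bench import arm gives the robot as it stands.
- The arm moves only by the tool arm_command, never from a script. Its argument "rows" is a list of rows, each a list of 2 entries, a list of its own where there are three numbers: the shift along the tool's x, y, z as a fraction of full scale, then the turn, a rotation vector about the tool's x, y, z as a fraction of full scale. In form: [[[x, y, z], [wx, wy, wz]], ...]. A call has 1 to 5 rows; each row is the pose to reach, as a shift and turn from the pose commanded when the call began, along the tool's axes at that moment, turning the shorter way round; what a row does not reach only later rows make up. Full scale, the value 1, is 0.25 m for a shift and 180 degrees for a turn. A row lasts 1/10 s, in which the tool goes at most 50 mm and 8.59 degrees, less where a joint would pass 70% of its speed; a pose out of reach is approached as far as the arm can. A call with a number of a shift or a turn outside -1 to 1 is refused whole. A call with a gripper value outside its range is refused whole. "grip" is the opening, from 0 (shut) to 1 (fully open), set as the call begins (left out, the last holds). The fingers move at their own pace and stop on an object; the grip force is fixed at half the most. Time passes only in rows, so rows that repeat a pose let the fingers close. It gives the time, the measured TCP pose, the force, the opening and the grip force at its end, in the units of the state.
- arm.read_state(): the state, without advancing time (a new reading comes with each control period).
- arm.get_image(name): name is "side" or "top" or "wrist"; returns (picture, depth): 384x512x3 uint8, blue, green, red; 384x512 float32, mm along the optical axis (not along the pixel's ray), 0 where there is no reading.
- arm.camera_info(name): a dict with "fx", "fy", "cx", "cy" (pixels), "extrinsics" (4x4, takes a point from camera to world coordinates). Camera axes: x right, y down, z forward; pixel columns grow to the right and rows downward; lengths in mm; the calibration is good to about 2 mm. A picture is of the moment at which its call begins: read the wrist's pose just before it. camera_info takes no time and is no camera call; for the wrist camera it gives the pose at the moment of the call.
- arm.job_done(): hands the job in; it is judged then, once.
Trained networks look in the newest picture that a camera, given by its name, has taken for a name from the list of things; names that differ only in an ending like _2 or _b are one class to them, and where a whole thing is asked for, a point or a joint stands for the part that bears it (a point fixed in the world has none). Each returns a list of dicts, best first, with "score" (0 to 1); they miss things now and then, are a little off and sometimes report something else, mostly with a low value. They report only what shows in the picture. A call takes as long as a camera call. They do not tell look-alikes from the thing itself.
- arm.spot_in(camera, query): "position" ([column, row] in pixels, amid what is visible of it).
The state is a dict: "clock": time; "joints": joint angles; "joint_vel": joint speeds; "joint_efforts": joint torques, N m; "position": TCP position; "ee_rot": TCP orientation; "contact_force": force on the tool from outside, world axes, zero at the start; "wrist_torque": the same for the moment, N m; "gripper_width": finger opening in mm; "grasp_force": force on a finger pad.
Only numpy, scipy, OpenCV 4.12 (cv2) and the standard library are available. Lean on these libraries where they do the work, as an engineer would, in place of code of your own. Each camera call takes 0.05 s, during which the arm holds its last target. There are 200 camera calls.

## Working session

There is one attempt and no reset: what is moved stays moved. The work goes in short steps, Python scripts to look and compute and a tool call to move; the robot and the scene stay as the last step left them, time stands still between calls to the robot, and variables do not carry over. Pictures are saved under pics/ and viewed, at most 10 in all, crops included, and the job is handed in when it is done.

Besides the shell and the picture viewer there is one more tool, called after ">>>" as name(argument=value, ...) on one line, values as JSON. arm_command: Moves the arm, as the interface text tells. Shift numbers are shares of 0.25 m and turn numbers shares of 180 degrees, none past 1 either way. Its arguments: {"type":"object","properties":{"rows":{"type":"array","items":{"type":"array"}},"grip":{"type":"number"}},"required":["rows"]}

```bash
mkdir -p pics
cat > h.py <<'E'
from bench import arm
import numpy as np, cv2
from scipy.spatial.transform import Rotation as R
def px2w(cam,depth,uv,r=2):
    i=arm.camera_info(cam);u,v=uv;a=depth[int(v)-r:int(v)+r+1,int(u)-r:int(u)+r+1];d=np.median(a[a>0])
    return (np.array(i["extrinsics"])@[(u-i["cx"])/i["fx"]*d,(v-i["cy"])/i["fy"]*d,d,1])[:3]
def cloud(cam,depth):
    i=arm.camera_info(cam);v,u=np.indices(depth.shape)
    P=np.stack([(u-i["cx"])/i["fx"]*depth,(v-i["cy"])/i["fy"]*depth,depth,np.ones_like(depth)],-1)
    return (P@np.array(i["extrinsics"]).T)[...,:3]
E
python3 - <<'E'
from h import *
ims=[]
for c in ("top","side"):
    im,d=arm.get_image(c);np.save(f"{c}.npy",d);cv2.imwrite(f"pics/{c}.png",im);ims.append(im)
    for q in ("dust_unit","cover","rib","tab_top","end_stop","bottle","can","tape_roll","brush"):
        for r in arm.spot_in(c,q)[:3]: print(c,q,r["score"],np.round(r["position"]),np.round(px2w(c,d,r["position"])))
print(arm.read_state())
E
```

```text
top dust_unit 0.92 [246. 230.] [520.  68.  55.]
top cover 0.84 [276. 205.] [573.   0.  78.]
top cover 0.63 [365. 205.] [ 571. -210.   21.]
top rib 0.89 [276. 206.] [572.  -0.  64.]
top rib 0.74 [366. 205.] [ 571. -212.   21.]
top rib 0.74 [397. 140.] [ 726. -294.   21.]
top tab_top 0.46 [252. 227.] [525.  53.  66.]
top end_stop 0.55 [244. 231.] [517.  72.  55.]
top bottle 0.86 [181. 197.] [591. 195. 143.]
top can 0.87 [237. 144.] [705.  81. 114.]
top tape_roll 0.63 [180. 272.] [424. 232.   3.]
top brush 0.78 [283. 265.] [435. -15.  20.]
side dust_unit 0.89 [239. 196.] [520. -16.  67.]
side cover 0.77 [266. 275.] [ 563. -226.   19.]
side cover 0.74 [263. 192.] [577.  -7.  69.]
side cover 0.71 [352. 305.] [ 724. -309.    9.]
side rib 0.91 [266. 190.] [585.  -0.  67.]
side rib 0.77 [352. 304.] [ 724. -308.   10.]
side rib 0.71 [268. 276.] [ 567. -223.   13.]
side tab_top 0.65 [240. 183.] [524.  39.  66.]
side end_stop 0.59 [240. 197.] [523. -16.  66.]
side bottle 0.84 [263. 139.] [596. 175. 108.]
side can 0.82 [309. 166.] [701.  61.  87.]
side tape_roll 0.92 [190. 163.] [386. 241.   4.]
side brush 0.76 [204. 216.] [432. -23.  19.]
{'clock': 1.0, 'joints': array([-9.37391562e-01,  3.84687631e-01,  7.91553804e-03, -6.02437546e-05,
       -1.19399021e+00, -2.58610970e-01]), 'joint_vel': array([-0.00140263,  0.00201792,  0.00187942,  0.00018141,  0.00183457,
       -0.00045067]), 'joint_efforts': array([ 2.06854306e-04, -3.92096794e+01,  1.88617086e+01,  4.19062078e+00,
       -3.35674486e-04, -9.94955457e-06]), 'position': array([ 228.83936057, -581.57812923,  231.31669283]), 'ee_rot': array([-1.86291111e-01,  9.82494591e-01, -3.26639916e-06,  3.26076718e-05]), 'contact_force': array([0.01449065, 0.01061612, 0.25433923]), 'wrist_torque': array([-0.03264119, -0.02822061,  0.03236938]), 'grasp_force': 0.0, 'gripper_width': 85.39231550821582}
```

View pics/top.png

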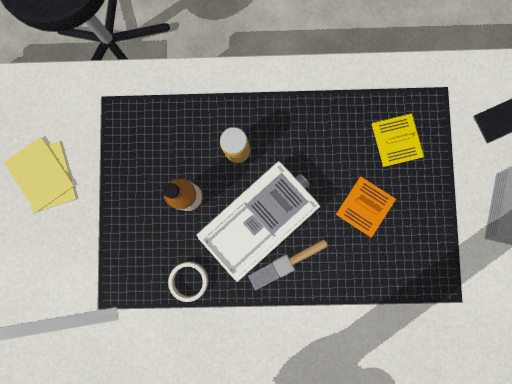

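View pics/side.png

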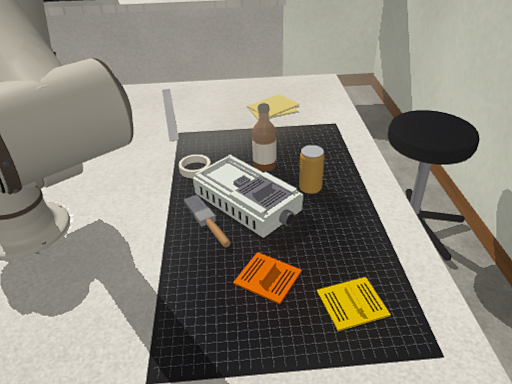

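The top view shows the grey cover at (276,205) on the white unit, with the tab at (252,227) and the hose stub at (302,182). The side view agrees, with the cover at (263,192). Candidates for the cover are grey (276,205), orange (366,206) and yellow (397,140). I choose the grey one because it sits on the unit. Next I fit the unit's pose and check a close crop.

```bash
cat > fit.py <<'E'
from h import *
im=cv2.imread("pics/top.png");d=np.load("top.npy");P=cloud("top",d)
m=(P[...,2]>48)&(P[...,2]<90)&(d>0)
m[:150]=0;m[300:]=0;m[:,:195]=0;m[:,335:]=0
n,l,s,c=cv2.connectedComponentsWithStats(m.astype(np.uint8));k=1+np.argmax(s[1:,4])
pts=P[l==k];(cx,cy),(w,h),a=cv2.minAreaRect(pts[:,:2].astype(np.float32));print(cx,cy,w,h,a,len(pts),s[k])
for uv in ((276,205),(252,227),(280,163),(319,207),(237,279),(197,236)): print(uv,np.round(px2w("top",d,uv,1)))
th=np.deg2rad(a if w>h else a+90);ax=np.array([np.cos(th),np.sin(th)]);ax*=np.sign(ax@[-1,1]);yaw=np.arctan2(ax[1],ax[0])
print("yaw",yaw,np.rad2deg(yaw))
T=np.eye(4);T[:3,:3]=R.from_euler("z",yaw).as_matrix();T[:3,3]=cx,cy,0;np.save("T.npy",T)
i=arm.camera_info("top");E=np.linalg.inv(np.array(i["extrinsics"]))
big=cv2.resize(im[150:290,185:335],None,fx=4,fy=4,interpolation=cv2.INTER_CUBIC)
def pr(p):
    q=E@T@[*p,1];return int((q[0]/q[2]*i["fx"]+i["cx"]-185+.5)*4),int((q[1]/q[2]*i["fy"]+i["cy"]-150+.5)*4)
for p in ((16,0,67),(-55,0,80),(121,0,64),(126,70,55),(126,-70,55),(-126,70,55),(-126,-70,55),(0,50,64),(0,-50,64),(29,18,67),(29,-18,67)): cv2.circle(big,pr(p),3,(0,0,255),-1)
cv2.imwrite("pics/crop1.png",big);print(E)
E
python3 fit.py
```

```text
545.7682495117188 35.3814697265625 140.19898986816406 269.0475158691406 40.77315902709961 6911 [ 196  161  124  121 6911]
(276, 205) [573.  -1.  78.]
(252, 227) [526.  54.  68.]
(280, 163) [671. -13.  54.]
(319, 207) [ 570. -105.    3.]
(237, 279) [411.  90.  56.]
(197, 236) [508. 179.  55.]
yaw 2.2824221982570325 130.7731590270996
[[-2.25830189e-02 -9.99590706e-01 -1.75620937e-02  4.30206281e+01]
 [-9.95668427e-01  2.40722128e-02 -8.98048576e-02  6.08018446e+02]
 [ 9.01908595e-02  1.54579574e-02 -9.95804529e-01  8.81185416e+02]
 [ 0.00000000e+00  0.00000000e+00  0.00000000e+00  1.00000000e+00]]
```

View pics/crop1.png

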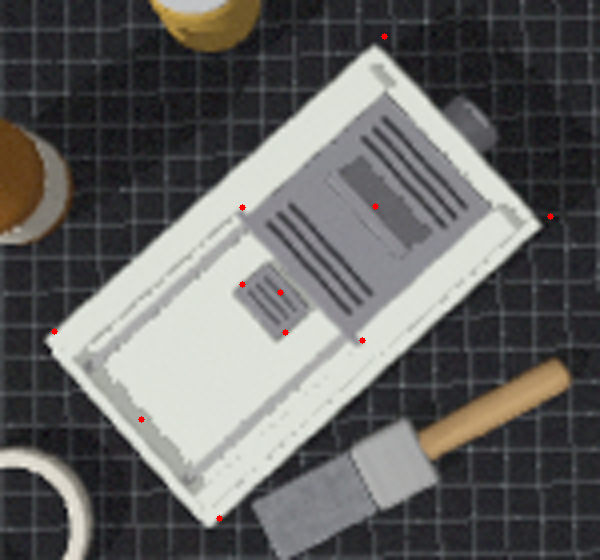

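The crop confirms the choice. The grey slotted cover is centred near (367,213), the tab near (271,301), and the hose at upper right marks −x. The fitted rectangle included the hose, so I shift the origin 8.5 mm toward +x, which lines the overlay up.

```bash
cat > go.py <<'E'
from h import *
import sys
def plan(u,T=None):
    T=np.load("T.npy") if T is None else T
    s=arm.read_state();r=R.from_quat(s["ee_rot"])
    p=(T@[*u,1])[:3];sh=r.inv().apply(p-s["position"])/250
    y=-T[:3,1];z=np.array([0,0,-1.]);g=R.from_matrix(np.c_[np.cross(y,z),y,z])
    gs=[g,g*R.from_euler("z",np.pi)];t=[(r.inv()*k).as_rotvec()/np.pi for k in gs]
    print("target",np.round(p,1),"shift",np.round(sh,4),"turn",np.round(t,4).tolist(),"now",np.round((np.linalg.inv(T)@[*s["position"],1])[:3],1),"clk",s["clock"],"F",np.round(s["contact_force"],1))
if __name__=="__main__": plan([float(x) for x in sys.argv[1:4]])
E
python3 - <<'E'
import numpy as np
T=np.load("T.npy");T[:3,3]+=8.5*T[:3,0];np.save("T.npy",T);print(T)
E
python3 go.py 16 0 200
```

```text
[[ -0.65306591  -0.75730108   0.         540.21718929]
 [  0.75730108  -0.65306591   0.          41.81852887]
 [  0.           0.           1.           0.        ]
 [  0.           0.           0.           1.        ]]
target [529.8  53.9 200. ] shift [-2.0507  1.925   0.1254] turn [[0.0, 0.0, 0.3928], [-0.0, 0.0, -0.6072]] now [-268.7  642.9  231.3] clk 1.0 F [0.  0.  0.3]
```

>>> arm_command(rows=[[[-0.14,0.13,0],[0,0,0]],[[-0.28,0.27,0],[0,0,0]],[[-0.43,0.4,0],[0,0,0]],[[-0.57,0.54,0],[0,0,0]],[[-0.71,0.67,0],[0,0,0]]], grip=0)

```text
clock: 1.5
position: [333.1, -359.0, 231.5]
ee_rot: [-0.186, 0.983, -0.0, 0.0]
contact_force: [0.7, -0.2, -0.3]
gripper_width: 12.0
grasp_force: 0.0
```

>>> arm_command(rows=[[[-0.14,0.13,0],[0,0,0]],[[-0.28,0.27,0],[0,0,0]],[[-0.43,0.4,0],[0,0,0]],[[-0.57,0.54,0],[0,0,0]],[[-0.71,0.67,0],[0,0,0]]])

```text
clock: 2.0
position: [437.0, -137.8, 231.8]
ee_rot: [-0.187, 0.982, -0.0, 0.001]
contact_force: [1.3, -1.4, 0.3]
gripper_width: -0.4
grasp_force: 0.0
```

>>> arm_command(rows=[[[-0.13,0.12,0],[0,0,-0.045]],[[-0.26,0.24,0],[0,0,-0.09]],[[-0.39,0.36,0],[0,0,-0.135]],[[-0.51,0.47,0],[0,0,-0.18]],[[-0.63,0.585,0],[0,0,-0.23]]])

```text
clock: 2.5
position: [530.1, 55.6, 231.6]
ee_rot: [-0.521, 0.853, -0.0, 0.0]
contact_force: [0.1, -0.9, -0.7]
gripper_width: -0.1
grasp_force: 0.0
```

>>> arm_command(rows=[[[0,0,0.02],[0,0,-0.047]],[[0,0,0.04],[0,0,-0.094]],[[0,0,0.06],[0,0,-0.14]],[[0,0,0.08],[0,0,-0.188]],[[0,0,0.1],[0,0,-0.23]]])

```text
clock: 3.0
position: [529.6, 54.0, 206.2]
ee_rot: [0.789, -0.614, 0.0, -0.0]
contact_force: [0.1, -0.2, -0.1]
gripper_width: -0.3
grasp_force: 0.0
```

```bash
python3 go.py 16 0 180
```

```text
target [529.8  53.9 180. ] shift [ 0.0003 -0.0006  0.1047] turn [[-0.0, 0.0001, 0.8524], [-0.0, -0.0, -0.1476]] now [1.610e+01 1.000e-01 2.062e+02] clk 3.0 F [ 0.1 -0.2 -0.1]
```

Finish the turn, then take a wrist look.

>>> arm_command(rows=[[[0,0,0],[0,0,-0.047]],[[0,0,0],[0,0,-0.094]],[[0,0,0],[0,0,-0.1475]],[[0,0,0],[0,0,-0.1475]],[[0,0,0],[0,0,-0.1475]]])

```text
clock: 3.5
position: [529.6, 53.9, 206.4]
ee_rot: [0.907, -0.42, 0.0, -0.0]
contact_force: [-0.1, -0.1, -0.2]
gripper_width: -0.2
grasp_force: 0.0
```

```bash
cat > wl.py <<'E'
from h import *
import sys
T=np.load("T.npy");i=arm.camera_info("wrist");im,d=arm.get_image("wrist");E=np.linalg.inv(np.array(i["extrinsics"]))
P=cloud("wrist",d);U=(P-T[:3,3])@T[:3,:3];np.save("U.npy",U)
for q in ("tab_top","rib","cover"):
    for r in arm.spot_in("wrist",q)[:2]:
        u,v=np.round(r["position"]).astype(int);print(q,r["score"],u,v,np.round(U[v,u],1))
for p in ((16,0,67),(3,18,67),(3,-18,67),(29,18,67),(29,-18,67),(-55,30,80),(-55,-30,80),(0,50,64),(0,-50,64),(121,0,64),(126,70,55),(126,-70,55)):
    q=E@T@[*p,1];cv2.circle(im,(int(q[0]/q[2]*i["fx"]+i["cx"]),int(q[1]/q[2]*i["fy"]+i["cy"])),2,(0,0,255),-1)
cv2.imwrite(f"pics/{sys.argv[1]}.png",im)
E
python3 wl.py w1; python3 go.py 16 0 80
```

```text
tab_top 0.94 254 180 [13.8  0.5 67.4]
rib 0.73 377 9 [-155.6  132.1    6.8]
rib 0.6 253 103 [-63.1   0.2  63.6]
cover 0.8 252 105 [-61.3  -0.8  64.4]
cover 0.75 253 176 [ 9.8 -0.5 65.9]
target [529.8  53.9  80. ] shift [ 3.000e-04 -8.000e-04  5.055e-01] turn [[-0.0, 0.0, 0.9976], [-0.0, -0.0, -0.0024]] now [1.610e+01 2.000e-01 2.064e+02] clk 3.7 F [-0.5  0.3  0.1]
```

View pics/w1.png

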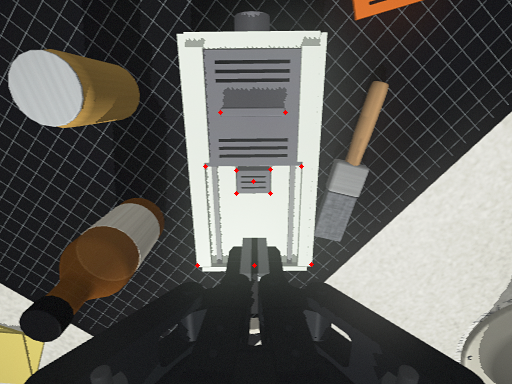

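The projected tab and cover corners lie within about 2 mm of the real edges. The tab shows at (254,180) and the rib line at (253,112). The pose is good, so I descend over the tab.

>>> arm_command(rows=[[[0,0,0.12],[0,0,0]],[[0,0,0.25],[0,0,0]],[[0,0,0.37],[0,0,0]],[[0,0,0.46],[0,0,0]],[[0,0,0.5],[0,0,0]]])

```text
clock: 4.2
position: [528.3, 53.4, 79.2]
ee_rot: [0.908, -0.42, -0.001, 0.001]
contact_force: [-0.5, -0.3, -0.0]
gripper_width: 0.1
grasp_force: 0.0
```

```bash
python3 go.py 15 0 54
```

```text
target [530.4  53.2  54. ] shift [ 0.0064 -0.0063  0.1006] turn [[0.0007, -0.0019, 0.9977], [0.0012, 0.0005, -0.0023]] now [16.6  1.5 79.2] clk 4.2 F [-0.5 -0.3 -0. ]
```

>>> arm_command(rows=[[[0.004,0,0.01],[0,0,0]],[[0.004,0,0.03],[0,0,0]],[[0.004,0,0.05],[0,0,0]],[[0.004,0,0.07],[0,0,0]],[[0.004,0,0.085],[0,0,0]]])

```text
clock: 4.7
position: [531.0, 53.4, 61.1]
ee_rot: [0.908, -0.419, 0.001, -0.001]
contact_force: [-2.0, 0.5, 6.8]
gripper_width: -0.2
grasp_force: 3.3
```

```bash
python3 go.py 15 0 54
```

```text
target [530.4  53.2  54. ] shift [-0.0009  0.0022  0.0285] turn [[-0.0005, 0.0009, 0.9982], [-0.0006, -0.0003, -0.0018]] now [14.8 -0.5 61.1] clk 4.7 F [-2.   0.5  6.8]
```

The tab resists with about 7 N, as expected. I press on.

>>> arm_command(rows=[[[0,0,0.005],[0,0,0]],[[0,0,0.01],[0,0,0]],[[0,0,0.015],[0,0,0]],[[0,0,0.02],[0,0,0]],[[0,0,0.024],[0,0,0]]])

```text
clock: 5.2
position: [530.9, 53.4, 55.3]
ee_rot: [0.908, -0.419, 0.001, -0.001]
contact_force: [-1.0, -1.2, 6.9]
gripper_width: -0.7
grasp_force: 3.0
```

>>> arm_command(rows=[[[0,0,0.003],[0,0,0]],[[0,0,0.006],[0,0,0]],[[0,0,0.006],[0,0,0]]])

```text
clock: 5.5
position: [531.0, 53.4, 55.0]
ee_rot: [0.908, -0.419, 0.001, -0.001]
contact_force: [-4.1, 0.1, 14.6]
gripper_width: 0.0
grasp_force: 6.5
```

The force rose to 14.6 N with the tip stopped at z = 55.0, so the tab is fully in. Next I lift and go behind the rib.

>>> arm_command(rows=[[[0,0,-0.04],[0,0,0]],[[0,0,-0.12],[0,0,0]],[[0,0,-0.2],[0,0,0]],[[0,0,-0.2],[0,0,0]]])

```text
clock: 5.9
position: [532.3, 53.8, 105.6]
ee_rot: [0.908, -0.419, 0.003, -0.002]
contact_force: [0.7, 0.2, 0.2]
gripper_width: -0.0
grasp_force: 0.0
```

```bash
python3 wl.py w2; python3 go.py -80 0 105
```

```text
tab_top 0.88 259 215 [13.9  3.2 54.7]
rib 0.67 255 343 [175.1  -0.8  20.2]
rib 0.59 255 106 [-64.2   0.6  63.4]
cover 0.93 254 106 [-64.2  -0.   62.1]
target [592.5 -18.8 105. ] shift [ 0.3814 -0.0058 -0.0132] turn [[0.0004, -0.0007, 0.9979], [0.0004, 0.0002, -0.0021]] now [ 15.4   0.8 101.8] clk 6.1 F [ 0.1 -0.3  0.2]
```

View pics/w2.png

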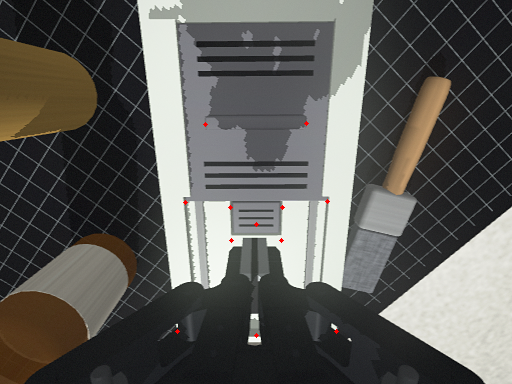

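The tab top measures z = 54.7, flush with the deck (pixel 256,218), and the cover is still seated. I move behind the rib and then down.

>>> arm_command(rows=[[[0.1,0,0],[0,0,0]],[[0.22,-0.002,0],[0,0,0]],[[0.32,-0.004,0],[0,0,0]],[[0.38,-0.005,0],[0,0,0]],[[0.38,-0.005,0],[0,0,0]]])

```text
clock: 6.6
position: [593.2, -19.7, 101.3]
ee_rot: [0.907, -0.42, -0.001, 0.0]
contact_force: [-0.0, 0.2, -0.8]
gripper_width: 0.1
grasp_force: 0.0
```

>>> arm_command(rows=[[[0,0,0.02],[0,0,0]],[[0,0,0.05],[0,0,0]],[[0,0,0.08],[0,0,0]],[[0,0,0.1],[0,0,0]],[[0,0,0.1],[0,0,0]]])

```text
clock: 7.1
position: [591.9, -18.1, 76.4]
ee_rot: [0.908, -0.419, -0.001, 0.001]
contact_force: [-1.0, -1.0, 1.0]
gripper_width: 0.0
grasp_force: 0.0
```

```bash
python3 go.py -80 0 69.5
python3 - <<'E'
from h import *
U=np.load("U.npy").reshape(-1,3);m=(abs(U[:,1])<25)&(U[:,2]>74)&(U[:,2]<84)&(U[:,0]<-20)&(U[:,0]>-90)
print(m.sum(),np.percentile(U[m],[2,50,98],axis=0).round(1))
E
```

```text
target [592.5 -18.8  69.5] shift [ 0.0035 -0.0003  0.0276] turn [[0.0006, -0.001, 0.9982], [0.0006, 0.0004, -0.0018]] now [-79.1   0.   76.4] clk 7.1 F [-1. -1.  1.]
1223 [[-59.5 -24.   75.9]
 [-55.7  -0.6  78.9]
 [-51.6  23.9  80.3]]
```

>>> arm_command(rows=[[[0,0,0.013],[0,0,0]],[[0,0,0.026],[0,0,0]],[[-0.01,0,0.026],[0,0,0]],[[-0.02,0,0.026],[0,0,0]],[[-0.03,0,0.026],[0,0,0]]])

```text
clock: 7.6
position: [587.8, -12.5, 71.2]
ee_rot: [0.908, -0.419, 0.0, -0.0]
contact_force: [0.3, 0.4, -0.4]
gripper_width: 0.0
grasp_force: 0.0
```

>>> arm_command(rows=[[[-0.01,0,0],[0,0,0]],[[-0.025,0,0],[0,0,0]],[[-0.04,0,0],[0,0,0]],[[-0.055,0,0],[0,0,0]],[[-0.07,0,0],[0,0,0]]])

```text
clock: 8.1
position: [576.6, 0.9, 71.3]
ee_rot: [0.908, -0.419, 0.0, -0.0]
contact_force: [0.1, -1.5, 1.2]
gripper_width: 0.2
grasp_force: 0.5
```

```bash
python3 go.py 50 0 70
```

```text
target [507.6  79.7  70. ] shift [-0.4189  0.0057  0.005 ] turn [[-0.0002, 0.0002, 0.9981], [-0.0001, -0.0001, -0.0019]] now [-54.7  -0.8  71.3] clk 8.1 F [ 0.1 -1.5  1.2]
```

The cover is moving freely under a force of about 1.5 N, so I continue.

>>> arm_command(rows=[[[-0.025,0,0],[0,0,0]],[[-0.055,0.001,0.001],[0,0,0]],[[-0.09,0.001,0.002],[0,0,0]],[[-0.125,0.002,0.003],[0,0,0]],[[-0.16,0.002,0.003],[0,0,0]]])

```text
clock: 8.6
position: [549.6, 31.4, 70.3]
ee_rot: [0.908, -0.419, -0.0, 0.0]
contact_force: [0.3, -0.6, 1.4]
gripper_width: -0.1
grasp_force: 0.6
```

>>> arm_command(rows=[[[-0.035,0,0],[0,0,0]],[[-0.07,0.001,0],[0,0,0]],[[-0.105,0.001,0],[0,0,0]],[[-0.14,0.002,0],[0,0,0]],[[-0.17,0.002,0],[0,0,0]]])

```text
clock: 9.1
position: [521.7, 63.4, 70.3]
ee_rot: [0.908, -0.419, -0.0, 0.0]
contact_force: [1.1, -1.7, 0.7]
gripper_width: -0.1
grasp_force: 0.5
```

```bash
python3 go.py 51 0 70
```

```text
target [506.9  80.4  70. ] shift [-0.0905  0.0008  0.0014] turn [[0.0, -0.0, 0.9981], [0.0, 0.0, -0.0019]] now [28.4 -0.1 70.3] clk 9.1 F [ 1.1 -1.7  0.7]
```

>>> arm_command(rows=[[[-0.02,0,0],[0,0,0]],[[-0.04,0,0],[0,0,0]],[[-0.055,0,0],[0,0,0]],[[-0.068,0,0],[0,0,0]],[[-0.08,0,0],[0,0,0]]])

```text
clock: 9.6
position: [509.2, 78.1, 70.3]
ee_rot: [0.908, -0.419, -0.0, 0.0]
contact_force: [0.9, -0.3, 1.5]
gripper_width: 0.2
grasp_force: 0.5
```

>>> arm_command(rows=[[[-0.004,0,0],[0,0,0]],[[-0.008,0,0],[0,0,0]],[[-0.012,0,0],[0,0,0]],[[-0.012,0,0],[0,0,0]]])

```text
clock: 10.0
position: [507.9, 80.1, 70.4]
ee_rot: [0.908, -0.419, 0.0, -0.0]
contact_force: [2.9, -2.7, -0.7]
gripper_width: -0.2
grasp_force: 1.8
```

```bash
python3 go.py 51 0 70
```

```text
target [506.9  80.4  70. ] shift [-0.0034  0.0022  0.0018] turn [[-0.0004, 0.0003, 0.9981], [-0.0002, -0.0002, -0.0019]] now [50.1 -0.5 70.4] clk 10.0 F [ 2.9 -2.7 -0.7]
```

>>> arm_command(rows=[[[-0.004,0,0],[0,0,0]],[[-0.008,0,0],[0,0,0]],[[-0.008,0,0],[0,0,0]]])

```text
clock: 10.3
position: [507.7, 80.5, 71.2]
ee_rot: [0.908, -0.419, 0.002, 0.0]
contact_force: [6.4, -9.3, 1.7]
gripper_width: -0.1
grasp_force: 5.7
```

The force rose to 11 N with almost no movement, so the cover is at the stop. I back off first, then lift clear and look.

>>> arm_command(rows=[[[0.015,0,0],[0,0,0]],[[0.04,0,0],[0,0,0]],[[0.06,0,0],[0,0,0]],[[0.06,0,0],[0,0,0]]])

```text
clock: 10.7
position: [516.0, 70.2, 70.1]
ee_rot: [0.908, -0.42, -0.0, 0.0]
contact_force: [0.9, 0.3, -0.5]
gripper_width: 0.0
grasp_force: 0.0
```

>>> arm_command(rows=[[[0,0,-0.1],[0,0,0]],[[0,0,-0.25],[0,0,0]],[[0,0,-0.4],[0,0,0]],[[0,0,-0.5],[0,0,0]],[[0,0,-0.6],[0,0,0]]])

```text
clock: 11.2
position: [515.5, 70.6, 221.7]
ee_rot: [0.908, -0.419, 0.0, -0.0]
contact_force: [-0.2, 0.8, -0.7]
gripper_width: -0.1
grasp_force: 0.0
```

>>> arm_command(rows=[[[0.2,0,0],[0,0,0]],[[0.4,0,0],[0,0,0]],[[0.55,0,0],[0,0,0]],[[0.65,0,0],[0,0,0]],[[0.65,0,0],[0,0,0]]])

```text
clock: 11.7
position: [622.3, -55.4, 218.9]
ee_rot: [0.907, -0.421, -0.001, 0.0]
contact_force: [-1.0, 0.0, 0.0]
gripper_width: 0.1
grasp_force: 0.0
```

Run:
```python
from h import *
T=np.load("T.npy")
w,dw=arm.get_image("wrist");t,d=arm.get_image("top");s,_=arm.get_image("side")
cv2.imwrite("pics/end.png",np.hstack([cv2.resize(t[130:310,150:350],(400,360)),cv2.resize(s[90:290,150:370],(396,360))]))
for n,dd in (("top",d),("wrist",dw)):
    U=((cloud(n,dd)-T[:3,3])@T[:3,:3]);m=(dd>0)&(abs(U[...,1])<25)&(U[...,2]>74)&(U[...,2]<84)&(U[...,0]<110)&(U[...,0]>20)
    print(n,m.sum(),np.percentile(U[m],[3,50,97],axis=0).round(1) if m.any() else "")
print(arm.read_state()["contact_force"],arm.read_state()["clock"])
```

```text
top 47 [[60.4 -3.1 75.9]
 [63.5 12.  80. ]
 [67.9 24.1 82.3]]
wrist 79 [[63.7 -3.7 74.9]
 [66.1  1.4 81.2]
 [71.9  5.4 82.7]]
[-0.81629707  0.16498819  0.27270113] 11.85
```

View pics/end.png

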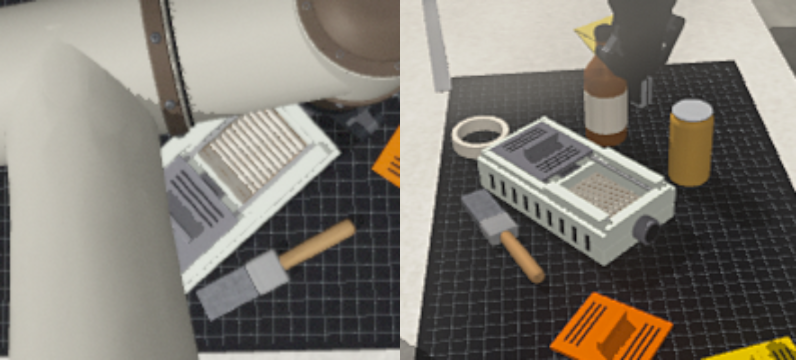

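The side view shows the cover flat against the end stop (around 545,150 in the composite) and the filter uncovered (around 600,185). The rib measures about x = 64–66. The bottle, can, tape roll and brush are in place, and the robot is clear.

```bash
python3 -c "
from bench import arm
print(arm.job_done())"
```

```text
the job is handed in; nothing more can be done
None
```

The dust filter is open and the job is handed in at about 12 s: the snap tab was pressed flush with the deck, then the cover was pushed along to the end stop, leaving the filter uncovered and the bottle, can, tape roll and brush where they were.

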